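Draw a box of fittings out of its bay and set it on the bench scale

ROBOT

A 7-joint arm with a two-finger parallel gripper is mounted at the origin on the work surface. World frame = base frame: x ahead of the robot, y to its left, z up, the work surface at z = 0. Lengths are in m, angles in rad, forces in N, time in s.
With the tool pointing down it reaches from about 0.425 to 0.825 m from the base axis. Payload 3.6 kg.
Tool frame: the origin (TCP) lies at the very end of the fingers, on their centre line; the grasp point (between the pads) lies 19 mm behind it (manip.grip_point_offset is the distance from the TCP to the grasp point, in m); z points along the fingers, x is the direction in which the jaws open and shut, and the axes are right-handed (so a half turn about z gives the same grasp; the last joint's range is limited). The gripper opens to 93 mm and grips with 3 to 60 N. Pads are 15 mm wide; open, the fingers measure 128 mm over their backs; the gripper's body (75 mm by 188 mm) begins 65 mm behind the grasp point.
Start: joints at [1.308, 0.615, -0.013, 1.423, 0.008, 1.103, -0.04], TCP at [0.152, -0.632, 0.194] pointing down, gripper open.
Joint ranges: [-3.12, 3.12], [-0.3, 2.06], [-1.34, 1.32], [0.26, 2.42], [-1.36, 4.5], [0.01, 1.98], [-2.84, 2.84]. Speed limits (rad/s): [2.79, 2.79, 3.14, 3.14, 3.14, 3.14, 3.14].

INTERFACE

Orientations are given as [roll, pitch, yaw] about the fixed x, y, z axes, in that order (R = Rz(yaw) Ry(pitch) Rx(roll)).
In Python, from cell import sensors, imaging, close_job, manip gives the robot as it stands.
- The arm moves only by the shell command python3 -m pendant 'ROWS' [OPENING] [FORCE]. ROWS is JSON, a list that holds one entry, the list of rows, each a list of 6 numbers: the shift along the tool's x, y, z in cm, then the turn, a rotation vector about the tool's x, y, z in degrees. A call has 1 to 20 rows; each row is the pose to reach, as a shift and turn from the pose measured when the call began, along the tool's axes at that moment; what a row does not reach only later rows make up. A row lasts 1/8 s, in which the tool goes at most 62.5 mm and 10.7 degrees, less where a joint would pass 70% of its speed; a pose out of reach is approached as far as the arm can. A call with a gripper value outside its range is refused whole. OPENING is the finger opening in cm, from 0 to 9.3, set as the call begins (- or left out, the last holds). The fingers move at their own pace and stop on an object; FORCE is the grip in N (left out, the last holds). Time passes only in rows, so rows that repeat a pose let the fingers close. It gives the time, the measured TCP pose, the force and the opening at its end, in the units of the state.
- sensors.sense(): the state, without advancing time (a new reading comes with each control period).
- imaging.grab_frame(name): name is "side" or "top"; returns a dict with "pixels" (420x560x3 uint8, blue, green, red), "vertical_fov" (degrees; the focal length in pixels is half the picture's height over the tangent of half this angle, whatever the lens; pixels are square), "cx", "cy" (the principal point, pixels), "R" (3x3) and "t" (3): a world point X has camera coordinates R X + t. Camera axes: x right, y down, z forward; pixel columns grow to the right and rows downward; lengths in m; the calibration is good to about 2 mm. A picture is of the moment at which its call begins. There is no depth.
- close_job(): hands the job in, once; it reports no verdict.
The state is a dict: "time": time; "joint_positions": joint angles; "joint_vel": joint speeds; "effort": joint torques, N m; "tool_pos": TCP position; "tool_rot": TCP orientation; "contact_force": force on the tool from outside, world axes, zero at the start; "torque": the same for the moment, N m; "finger_gap": finger opening in m.
Only numpy, scipy, OpenCV 4.12 (cv2) and the standard library are available. Lean on these libraries where they do the work, as an engineer would, in place of code of your own. Each camera call takes 0.05 s, during which the arm holds its last target.

TASK

Weigh the box of fittings: press on its lid with the fingertips, without crushing it, and draw the box flat toward you out of the open end of its storage bay until at least a third of it sticks out. Then take it by its two long sides where it sticks out, lift it clear and set it down, not drop it, flat in the middle of the bench scale's steel platform with its length along the platform, and let go. Leave the jar, the brush, the sanding block and the tin where they are.

Things in the scene. Friction and masses are not known exactly. Their poses are not given: they have to be found in the camera images.
- fitbox: Loose flat card box, 160 x 60 mm, 0.2 to 0.45 kg. Origin under its middle; x along its length. Its full-size slip-over lid (skirt 22 mm) stands at a height that depends on the filling and is not reported: lid top 28 to 44 mm above the origin, to be found by touch. It stays so; over 30 N crushes it. Starts in the bay, axes as the bay's, near end level with the bay's open end within 3 mm.
- bay: Storage bay fixed to the bench. Origin on the bench; x along it, -x end open (robot's side); open on top. Smooth grey floor 20 mm above the bench, x = -80 to +82 mm, 64 mm wide between side walls 10 mm thick whose tops are 64 mm above the bench; a wall as high closes the +x end. The lid is never above the walls, so the box's sides are out of reach inside; fingertips pressing with some 4 to 14 N draw the box.
- scale: Bench scale fixed to the bench: grey body 200 x 130 mm, blank black display at its -x end, steel platform 165 mm (x) by 110 mm (y), top 45 mm above the bench. Origin on the bench under the platform's middle. The box's length goes along this x, either way round.
- scale_top (a point): Middle of the scale platform's top face, 45 mm above the bench; the middle of the box's underside belongs here. Axes as the scale's.
- jar: Bystander: closed white primer jar, 84 mm across, 90 mm tall; origin under its middle. Leave it alone.
- brush: Bystander: paint brush lying on the bench, handle toward -x of its own frame. Leave it alone.
- sandblock: Bystander: cork sanding block 90 x 50 x 30 mm; origin under its middle. Leave it alone.
- tin: Bystander: open steel tin, 74 mm across, 80 mm tall; origin under its middle. Leave it alone.
Not all that is in view belongs to the job. What is shaped like the fitbox but pink is not meant. There is more than one size of the scale; the one meant has the size given above.

How it is judged:
By the outcome, as a careful person would: the job done as asked, in the order asked, and still so for the second after the job is handed in, with the robot touching nothing.
It also fails if it takes over 64 s, if anything falls off the work surface, if the arm or the gripper's body presses on something with over 40 N, if the wrist force passes 120 N, or if a joint passes its speed limit or range.

## Working session

There is one attempt and no reset: what is moved stays moved. The work goes in short steps, Python scripts to look and compute and a shell command to move; the robot and the scene stay as the last step left them, time stands still between calls to the robot, and variables do not carry over. Pictures are saved under pics/ and viewed, and the job is handed in when it is done.

```bash
ls; mkdir -p pics; python3 - <<'E'
from cell import sensors, imaging, manip
import cv2,json
print(sensors.sense()); print(manip.grip_point_offset)
for n in("side","top"):
    f=imaging.grab_frame(n); cv2.imwrite(f"pics/{n}0.png",f["pixels"]); print(n,f["vertical_fov"],f["cx"],f["cy"],f["R"],f["t"], [k for k in f])
E
```

```text
pics
{'time': 0.0, 'joint_positions': array([ 1.30848739,  0.61586115, -0.01260888,  1.42489043,  0.00808199,
        1.10338283, -0.04038237]), 'joint_vel': array([-9.73670366e-04, -8.11060265e-04, -8.67773663e-04, -3.47102213e-04,
       -5.49723633e-04, -1.74785032e-03, -2.34909798e-05]), 'effort': array([-1.00617643e-03, -4.58941019e+01,  2.09027384e-01, -1.65743065e+01,
       -6.09598914e-02,  2.05031532e-02,  2.44418152e-04]), 'tool_pos': array([ 0.1516705 , -0.63118531,  0.19252175]), 'tool_rot': array([ 3.14156959e+00,  2.49190632e-03, -1.33491758e+00]), 'contact_force': array([-0.66261812,  0.9600511 ,  0.3399821 ]), 'torque': array([0.00919965, 0.02472028, 0.0108537 ]), 'finger_gap': 0.09293427889012082}
0.0188
side 53.43006927874105 278.7007655988883 213.27274170943747 [[-0.94095423 -0.33842377 -0.00863031]
 [-0.15368924  0.4497549  -0.87982961]
 [ 0.30163678 -0.82655301 -0.47521087]] [0.51696882 0.15172117 0.92409687] ['pixels', 'vertical_fov', 'cx', 'cy', 'R', 't']
top 46.6632664900922 275.64243673450227 210.43545583946846 [[ 0.01993799 -0.9997999   0.00162476]
 [-0.98054026 -0.01987131 -0.19530985]
 [ 0.19530305  0.00230094 -0.98074024]] [-0.03414346  0.58041961  1.30616638] ['pixels', 'vertical_fov', 'cx', 'cy', 'R', 't']
```

View pics/side0.png

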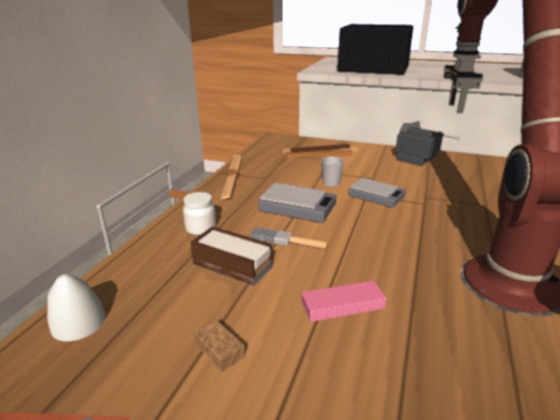

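View pics/top0.png

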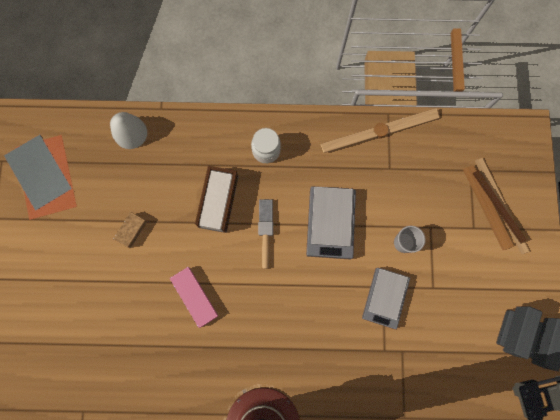

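The top view shows the white box in the dark bay at (217,199), a pink decoy at (194,297), the jar at (266,145), the brush at (266,230), the sanding block at (130,230) and the tin at (409,239). There are two scales, at (331,222) and (387,297). I'll measure their sizes and confirm in a crop.

```bash
cat > h.py <<'E'
import numpy as np,cv2
from cell import sensors, imaging, manip
def ray(f,u,v):
    F=f["pixels"].shape[0]/2/np.tan(np.radians(f["vertical_fov"])/2)
    R=np.array(f["R"]);t=np.array(f["t"])
    d=R.T@np.array([(u-f["cx"])/F,(v-f["cy"])/F,1.]); return -R.T@t,d
def onz(f,u,v,z):
    o,d=ray(f,u,v); return o+d*(z-o[2])/d[2]
def proj(f,X):
    F=f["pixels"].shape[0]/2/np.tan(np.radians(f["vertical_fov"])/2)
    c=np.array(f["R"])@np.array(X)+np.array(f["t"]); return c[:2]/c[2]*F+[f["cx"],f["cy"]]
def rect(f,cnt,z):
    P=np.array([onz(f,u,v,z)[:2] for u,v in cnt.reshape(-1,2)],np.float32)
    (c,s,a)=cv2.minAreaRect(P*1000); b=cv2.boxPoints((c,s,a)); e=b[1]-b[0];e2=b[2]-b[1]
    L=e if np.hypot(*e)>np.hypot(*e2) else e2
    return np.round(c,1),np.round(s,1),np.degrees(np.arctan2(L[1],L[0]))
E
python3 - <<'E'
from h import *
f=imaging.grab_frame("top"); im=f["pixels"]
hsv=cv2.cvtColor(im,cv2.COLOR_BGR2HSV)
def big(m,x0,y0,x1,y1):
    k=np.zeros_like(m);k[y0:y1,x0:x1]=m[y0:y1,x0:x1]
    c,_=cv2.findContours(k,cv2.RETR_EXTERNAL,cv2.CHAIN_APPROX_NONE); return max(c,key=cv2.contourArea)
lowS=((hsv[...,1]<70)*255).astype(np.uint8)
for nm,roi in(("A",(295,175,367,268)),("B",(355,260,420,335))):
    c=big(lowS,*roi); print(nm,"body",rect(f,c,.03),cv2.contourArea(c))
    m=((hsv[...,1]<70)&(hsv[...,2]>115)).astype(np.uint8)*255
    c=big(m,*roi); print(nm,"plat",rect(f,c,.045),cv2.contourArea(c))
m=((hsv[...,1]<80)&(hsv[...,2]>130)).astype(np.uint8)*255
c=big(m,190,160,245,240)
for z in(.048,.056,.064):print("box",z,rect(f,c,z))
m=((hsv[...,2]<75)).astype(np.uint8)*255
m2=cv2.bitwise_or(m,cv2.drawContours(np.zeros_like(m),[c],-1,255,-1))
c=big(m2,190,160,245,240);print("bay",rect(f,c,.064))
a=cv2.resize(im[155:245,185:255],None,fx=5,fy=5,interpolation=cv2.INTER_CUBIC)
b=cv2.resize(im[180:335,300:420],None,fx=3,fy=3,interpolation=cv2.INTER_CUBIC)
H=max(a.shape[0],b.shape[0]);o=np.zeros((H,a.shape[1]+b.shape[1],3),np.uint8);o[:a.shape[0],:a.shape[1]]=a;o[:b.shape[0],a.shape[1]:]=b
cv2.imwrite("pics/crop1.png",o);print(o.shape)
E
```

```text
A body (array([ 557.5, -180.8]), array([131.1, 202.5]), np.float32(-2.8281627)) 3102.5
A plat (array([ 570.7, -175.3]), array([120.4, 167.3]), np.float32(-2.8396738)) 2215.5
B body (array([ 347.9, -331.3]), array([ 98.4, 148.1]), np.float32(-16.55568)) 1849.5
B plat (array([ 355.6, -328.3]), array([ 92.5, 127.3]), np.float32(-16.447325)) 1312.5
box 0.048 (array([610.8, 149.1]), array([ 61.7, 164.3]), np.float32(-9.583324))
box 0.056 (array([609., 148.]), array([ 61.4, 163.3]), np.float32(-9.583323))
box 0.064 (array([607.2, 147. ]), array([ 61. , 162.3]), np.float32(-9.583327))
bay (array([609.9, 148.7]), array([ 65.2, 169. ]), np.float32(-9.583318))
(465, 710, 3)
```

View pics/crop1.png

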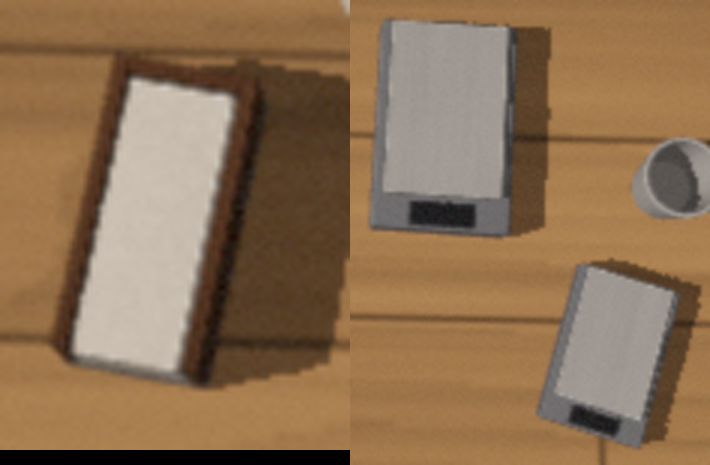

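Scale A measures 131 x 202 mm, which matches the 200 x 130 given. B is about 98 x 148 mm, so it is the wrong size. The box is the white one in the brown bay; the other box is pink. Next I'll refine the box and scale with both views.

```bash
python3 - <<'E'
from h import *
s=imaging.grab_frame("side");t=imaging.grab_frame("top")
a=cv2.resize(s["pixels"][215:290,180:285],None,fx=5,fy=5,interpolation=cv2.INTER_CUBIC)
b=cv2.resize(s["pixels"][175:225,250:345],None,fx=5,fy=5,interpolation=cv2.INTER_CUBIC)
o=np.zeros((375+250,525,3),np.uint8);o[:375]=a;o[375:,:475]=b
cv2.imwrite("pics/crop2.png",o[:600])
h=cv2.cvtColor(t["pixels"],cv2.COLOR_BGR2HSV)
print("row222",[(u,int(h[222,u,2])) for u in range(304,360)])
print("col332",[(v,int(h[v,332,2])) for v in range(182,262)])
E
```

```text
row222 [(304, 165), (305, 165), (306, 166), (307, 162), (308, 123), (309, 120), (310, 112), (311, 118), (312, 157), (313, 159), (314, 158), (315, 159), (316, 159), (317, 160), (318, 159), (319, 158), (320, 158), (321, 158), (322, 158), (323, 160), (324, 159), (325, 162), (326, 161), (327, 160), (328, 159), (329, 159), (330, 159), (331, 160), (332, 160), (333, 161), (334, 161), (335, 160), (336, 161), (337, 159), (338, 159), (339, 160), (340, 162), (341, 162), (342, 161), (343, 161), (344, 164), (345, 161), (346, 160), (347, 161), (348, 162), (349, 162), (350, 159), (351, 106), (352, 73), (353, 91), (354, 78), (355, 89), (356, 90), (357, 91), (358, 93), (359, 92)]
col332 [(182, 155), (183, 157), (184, 159), (185, 157), (186, 147), (187, 112), (188, 158), (189, 159), (190, 159), (191, 158), (192, 159), (193, 159), (194, 160), (195, 159), (196, 160), (197, 158), (198, 158), (199, 160), (200, 157), (201, 158), (202, 158), (203, 160), (204, 160), (205, 159), (206, 158), (207, 158), (208, 159), (209, 159), (210, 158), (211, 158), (212, 160), (213, 161), (214, 160), (215, 159), (216, 160), (217, 161), (218, 162), (219, 161), (220, 160), (221, 161), (222, 160), (223, 162), (224, 162), (225, 162), (226, 161), (227, 162), (228, 163), (229, 164), (230, 163), (231, 162), (232, 163), (233, 162), (234, 162), (235, 164), (236, 164), (237, 164), (238, 162), (239, 159), (240, 160), (241, 160), (242, 161), (243, 160), (244, 158), (245, 117), (246, 107), (247, 68), (248, 37), (249, 30), (250, 28), (251, 33), (252, 34), (253, 30), (254, 37), (255, 63), (256, 100), (257, 91), (258, 145), (259, 172), (260, 170), (261, 167)]
```

View pics/crop2.png

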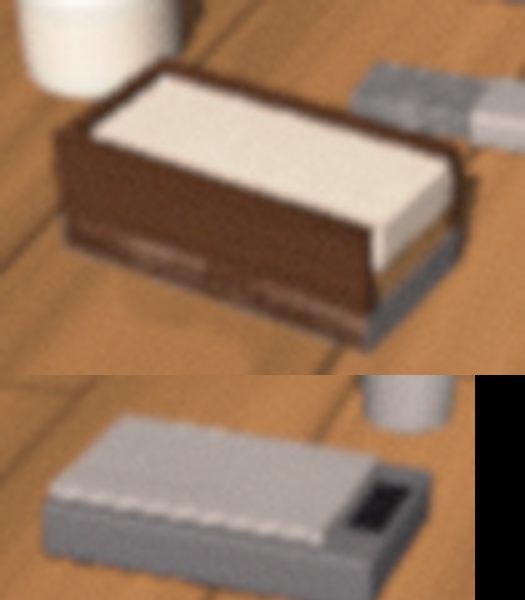

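```bash
python3 - <<'E'
from h import *
s=imaging.grab_frame("side");t=imaging.grab_frame("top")
def big(m,x0,y0,x1,y1):
    k=np.zeros_like(m);k[y0:y1,x0:x1]=m[y0:y1,x0:x1]
    c,_=cv2.findContours(k,cv2.RETR_EXTERNAL,cv2.CHAIN_APPROX_NONE); return max(c,key=cv2.contourArea)
h=cv2.cvtColor(t["pixels"],cv2.COLOR_BGR2HSV)
c=big(((h[...,1]<60)&(h[...,2]>138)).astype(np.uint8)*255,295,175,367,268)
print("plat top",rect(t,c,.045))
hs=cv2.cvtColor(s["pixels"],cv2.COLOR_BGR2HSV)
for u,v in((300,195),(290,212),(230,245)):print(hs[v,u])
c=big(((hs[...,1]<60)&(hs[...,2]>138)).astype(np.uint8)*255,250,175,345,225)
print("plat side",rect(s,c,.045))
# lid near-end corners: triangulate heights; top-view crop corners scale5 offset(185,155)
T=[(75,357),(183,373)]; S=[(383,230),(452,163)]
for a,b in zip(T,S):
    o1,d1=ray(t,185+(a[0])/5,155+a[1]/5);o2,d2=ray(s,180+b[0]/5,215+b[1]/5)
    A=np.stack([d1,-d2],1);k=np.linalg.lstsq(A,o2-o1,rcond=None)[0];p,q=o1+k[0]*d1,o2+k[1]*d2
    print("lid corner",(p+q)/2,"gap",np.linalg.norm(p-q))
# far corners
for a,b in zip([(130,78),(237,95)],[(92,138),(165,76)]):
    o1,d1=ray(t,185+(a[0])/5,155+a[1]/5);o2,d2=ray(s,180+b[0]/5,215+b[1]/5)
    A=np.stack([d1,-d2],1);k=np.linalg.lstsq(A,o2-o1,rcond=None)[0];p,q=o1+k[0]*d1,o2+k[1]*d2
    print("far corner",(p+q)/2,"gap",np.linalg.norm(p-q))
# bay near-end floor slab bottom corner on bench & wall top corner in side
print("bench corners side",onz(s,180+370/5,215+347/5,0),onz(s,180+460/5,215+248/5,0.0),"wall top near",onz(s,180+372/5,215+228/5,.064))
print("wall corners top",[onz(t,185+u/5,155+v/5,.064) for u,v in((55,345),(207,382),(117,55),(255,78))])
E
```

```text
plat top (array([ 571.7, -180.3]), array([109.1, 164. ]), np.float32(-2.7351356))
[  9  25 174]
[  0  11 119]
[ 17  39 230]
plat side (array([ 568.4, -173.2]), array([122.4, 166.7]), np.float32(-2.3650477))
lid corner [0.53187544 0.18705931 0.05771976] gap 0.0010100644989333813
lid corner [0.523604   0.12656112 0.05683845] gap 0.0002720691678000951
far corner [0.69074198 0.16290094 0.0580571 ] gap 0.003857216484497067
far corner [0.68310297 0.10216472 0.0585724 ] gap 0.001242386316864481
bench corners side [0.53693592 0.19627493 0.        ] [0.52569283 0.11288737 0.        ] wall top near [0.53378793 0.19549277 0.064     ]
wall corners top [array([0.53687051, 0.19732403, 0.064     ]), array([0.51785901, 0.11232071, 0.064     ]), array([0.70430182, 0.17081512, 0.064     ]), array([0.69237861, 0.09205146, 0.064     ])]
```

```bash
cat >> h.py <<'E'
from scipy.spatial.transform import Rotation as Ro
def goto(p,yawdeg):
    s=sensors.sense();R=Ro.from_euler('xyz',s["tool_rot"])
    G=Ro.from_euler('xyz',[np.pi,0,np.radians(yawdeg)])
    print("shift cm",np.round(R.inv().apply(np.array(p)-s["tool_pos"])*100,2),"turn deg",np.round(np.degrees((R.inv()*G).as_rotvec()),2))
def st():
    s=sensors.sense();print(round(s["time"],2),np.round(s["tool_pos"],4),np.round(np.degrees(s["tool_rot"]),2),np.round(s["contact_force"],2),round(s["finger_gap"],4))
E
python3 -c "
from h import *
goto([.638,.141,.19],81)"
```

```text
shift cm [-63.78 -65.33   0.38] turn deg [-5.0000e-02  1.0000e-02 -1.5749e+02]
```

```bash
python3 -m pendant '[[[-10,-11,0,0,0,-25],[-20,-21,0,0,0,-50],[-63.8,-65.3,0,0,0,-157],[-63.8,-65.3,0,0,0,-157],[-63.8,-65.3,0,0,0,-157],[-63.8,-65.3,0,0,0,-157],[-63.8,-65.3,0,0,0,-157],[-63.8,-65.3,0,0,0,-157],[-63.8,-65.3,0,0,0,-157],[-63.8,-65.3,0,0,0,-157],[-63.8,-65.3,0,0,0,-157],[-63.8,-65.3,0,0,0,-157],[-63.8,-65.3,0,0,0,-157],[-63.8,-65.3,0,0,0,-157],[-63.8,-65.3,0,0,0,-157],[-63.8,-65.3,0,0,0,-157],[-63.8,-65.3,0,0,0,-157],[-63.8,-65.3,0,0,0,-157],[-63.8,-65.3,0,0,0,-157],[-63.8,-65.3,0,0,0,-157]]]' 0 10; python3 -c "
from h import *
st();goto([.638,.141,.08],81)"
```

```text
time: 2.85
tool_pos: [0.6377, 0.1403, 0.1941]
tool_rot: [3.141, -0.0, 1.404]
contact_force: [-0.3, 0.9, -0.2]
finger_gap: 0.0005
2.85 [0.6377 0.1403 0.1941] [ 1.7999e+02 -1.0000e-02  8.0450e+01] [-0.32  0.87 -0.2 ] 0.0005
shift cm [ 0.08  0.02 11.41] turn deg [ 0.01 -0.01 -0.55]
```

```bash
python3 -m pendant '[[[0.1,0,4,0,0,-0.5],[0.1,0,8,0,0,-0.5],[0.1,0,10,0,0,-0.5],[0.1,0,11.4,0,0,-0.5],[0.1,0,11.4,0,0,-0.5]]]'; python3 - <<'E'
from h import *
st()
t=imaging.grab_frame("top");s=imaging.grab_frame("side")
a=cv2.resize(t["pixels"][150:250,170:270],None,fx=4,fy=4,interpolation=cv2.INTER_CUBIC)
b=cv2.resize(s["pixels"][200:300,180:280],None,fx=4,fy=4,interpolation=cv2.INTER_CUBIC)
cv2.imwrite("pics/c3.png",np.hstack([a,b]))
E
```

```text
time: 3.48
tool_pos: [0.6378, 0.1413, 0.0798]
tool_rot: [-3.141, -0.0, 1.413]
contact_force: [-0.2, -0.3, 0.6]
finger_gap: 0.0003
3.48 [0.6378 0.1413 0.0798] [-1.7998e+02 -1.0000e-02  8.0940e+01] [-0.22 -0.32  0.64] 0.0003
```

View pics/c3.png

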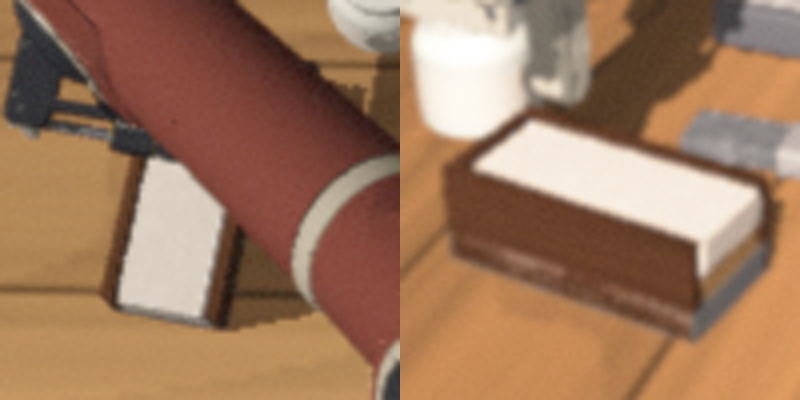

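```bash
python3 - <<'E'
from h import *
s=imaging.grab_frame("side")
print(proj(s,[.6378,.1413,.0798]),proj(s,[.6378,.1413,.057]),-np.array(s["R"]).T@s["t"])
E
```

```text
[221.57107435 233.68038685] [222.29191925 242.0592373 ] [0.2310203  0.87053225 0.57709126]
```

```bash
python3 - <<'E'
from h import *
s=imaging.grab_frame("side")
a=cv2.resize(s["pixels"][150:260,170:270],None,fx=5,fy=5,interpolation=cv2.INTER_CUBIC)
cv2.imwrite("pics/c4.png",a)
E
```

```text
(no output)
```

View pics/c4.png

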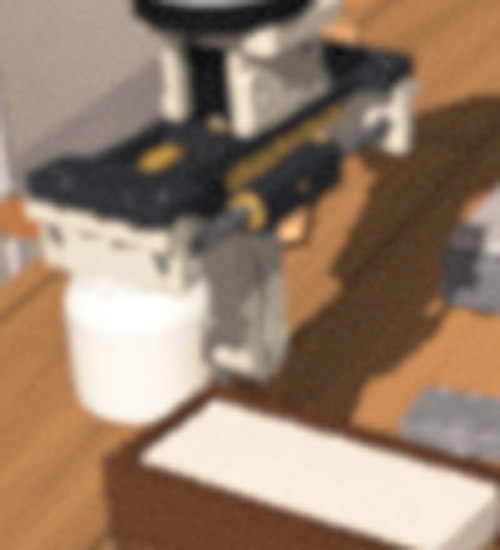

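```bash
python3 - <<'E'
from h import *
s=imaging.grab_frame("side");t=imaging.grab_frame("top")
print("start",proj(s,[.1517,-.6312,.1925]),proj(t,[.1517,-.6312,.1925]))
print("z=.08",onz(s,219,225.6,.08), proj(t,[.6378,.1413,.08]))
b0=cv2.imread("pics/side0.png")
a=cv2.resize(b0[50:120,420:520],None,fx=5,fy=5,interpolation=cv2.INTER_CUBIC)
tt=cv2.imread("pics/top0.png")
b=cv2.resize(tt[340:420,490:560],None,fx=5,fy=5,interpolation=cv2.INTER_CUBIC)
c=cv2.resize(t["pixels"][140:220,160:260],None,fx=4,fy=4,interpolation=cv2.INTER_CUBIC)
o=np.zeros((720,850,3),np.uint8);o[:350,:500]=a;o[:400,500:850]=b;o[400:720,:400]=c
cv2.imwrite("pics/c5.png",cv2.resize(o,None,fx=.82,fy=.82))
E
```

```text
start [453.39712096 116.46012135] [530.76461087 383.25351849]
z=.08 [0.66025995 0.11008877 0.08      ] [217.12493573 187.61371864]
```

View pics/c5.png

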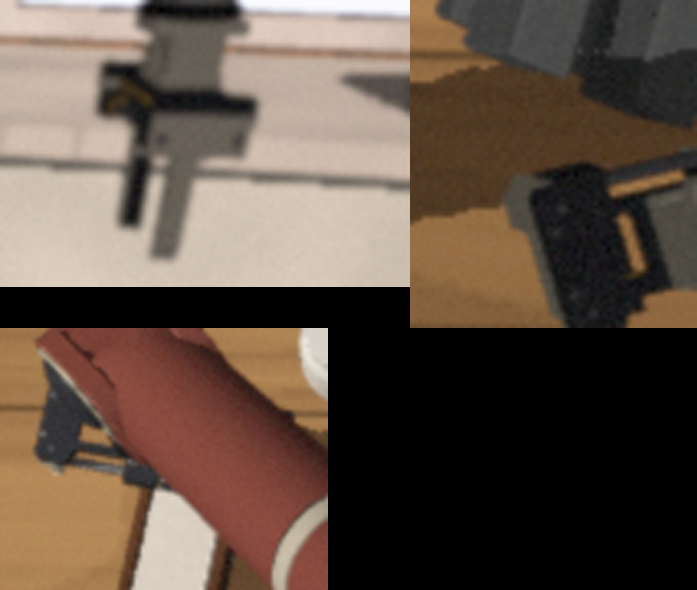

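```bash
python3 -m pendant '[[[0,0,0.5,0,0,0],[0,0,1,0,0,0],[0,0,1.4,0,0,0],[0,0,1.6,0,0,0],[0,0,1.8,0,0,0],[0,0,1.8,0,0,0]]]'; python3 -m pendant '[[[0,0,0.1,0,0,0],[0,0,0.2,0,0,0],[0,0,0.2,0,0,0]]]';python3 -m pendant '[[[0,0,0.1,0,0,0],[0,0,0.1,0,0,0]]]'
```

```text
time: 4.53
tool_pos: [0.6384, 0.1416, 0.063]
tool_rot: [3.14, -0.001, 1.413]
contact_force: [0.3, -0.2, 0.7]
finger_gap: 0.0003
time: 4.9
tool_pos: [0.6384, 0.1415, 0.061]
tool_rot: [3.14, -0.001, 1.413]
contact_force: [-0.5, 0.0, -0.7]
finger_gap: 0.0007
time: 5.15
tool_pos: [0.6384, 0.1415, 0.0599]
tool_rot: [3.14, -0.001, 1.413]
contact_force: [0.9, -0.4, 0.7]
finger_gap: 0.0003
```

```bash
for i in 1 2; do python3 -m pendant '[[[0,0,0.1,0,0,0],[0,0,0.1,0,0,0]]]'; done; python3 -m pendant '[[[0,0,0.1,0,0,0],[0,0,0.1,0,0,0]]]'
```

```text
time: 5.4
tool_pos: [0.6383, 0.1415, 0.0587]
tool_rot: [3.14, -0.001, 1.413]
contact_force: [0.1, -0.4, 0.1]
finger_gap: 0.0006
time: 5.65
tool_pos: [0.6382, 0.1414, 0.0576]
tool_rot: [3.141, -0.0, 1.413]
contact_force: [0.1, 0.6, -0.4]
finger_gap: 0.0008
time: 5.9
tool_pos: [0.6381, 0.1414, 0.0565]
tool_rot: [3.141, -0.0, 1.413]
contact_force: [0.8, -0.5, 0.9]
finger_gap: 0.0005
```

```bash
python3 - <<'E'
from h import *
s=imaging.grab_frame("side");st()
a=cv2.resize(s["pixels"][150:270,170:270],None,fx=5,fy=5,interpolation=cv2.INTER_CUBIC)
cv2.imwrite("pics/c6.png",a)
E
```

```text
5.95 [0.6382 0.1414 0.0565] [ 1.7994e+02 -3.0000e-02  8.0940e+01] [-0.01 -0.06 -0.22] 0.0005
```

View pics/c6.png

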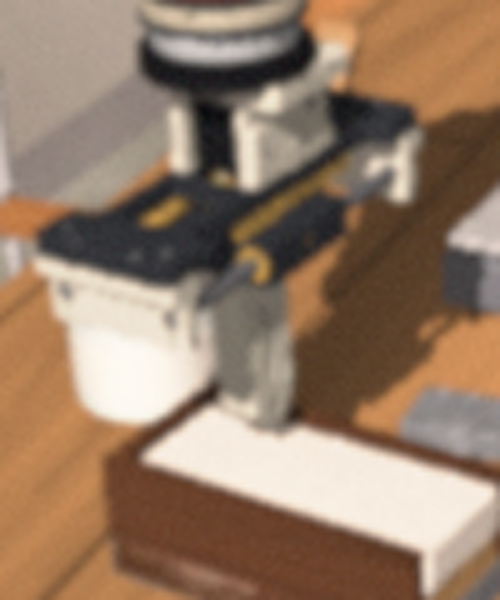

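```bash
for i in 1 2 3 4 5 6 7; do echo; done >/dev/null; python3 -m pendant '[[[0,0,0.15,0,0,0],[0,0,0.15,0,0,0]]]'; python3 -m pendant '[[[0,0,0.15,0,0,0],[0,0,0.15,0,0,0]]]' | grep -E "pos|contact"
```

```text
time: 6.2
tool_pos: [0.6381, 0.1413, 0.0549]
tool_rot: [3.141, -0.0, 1.413]
contact_force: [-1.1, -0.4, 0.1]
finger_gap: 0.0009
tool_pos: [0.638, 0.1412, 0.0532]
contact_force: [-0.1, -1.1, -0.7]
```

```bash
python3 -m pendant '[[[0,0,0.15,0,0,0],[0,0,0.15,0,0,0]]]' | grep -E "pos|contact"; python3 -m pendant '[[[0,0,0.15,0,0,0],[0,0,0.15,0,0,0]]]' | grep -E "pos|contact"
```

```text
tool_pos: [0.6378, 0.1411, 0.0515]
contact_force: [0.1, -0.0, 0.5]
tool_pos: [0.6377, 0.1411, 0.0498]
contact_force: [0.2, -0.1, 0.5]
```

```bash
python3 -m pendant '[[[0,0,0.15,0,0,0],[0,0,0.15,0,0,0]]]' | grep -E "pos|contact"; python3 -m pendant '[[[0,0,0.15,0,0,0],[0,0,0.15,0,0,0]]]' | grep -E "pos|contact"
```

```text
tool_pos: [0.6376, 0.141, 0.0481]
contact_force: [0.4, 0.1, 0.8]
tool_pos: [0.6375, 0.1409, 0.0464]
contact_force: [-0.3, -0.9, 0.4]
```

```bash
 python3 - <<'E'
from h import *
s=imaging.grab_frame("side");st()
a=cv2.resize(s["pixels"][150:270,170:270],None,fx=5,fy=5,interpolation=cv2.INTER_CUBIC)
cv2.imwrite("pics/c7.png",a)
E
```

```text
7.5 [0.6375 0.1409 0.0465] [-1.7996e+02  3.0000e-02  8.0950e+01] [-0.28  0.29 -0.05] 0.0003
```

View pics/c7.png

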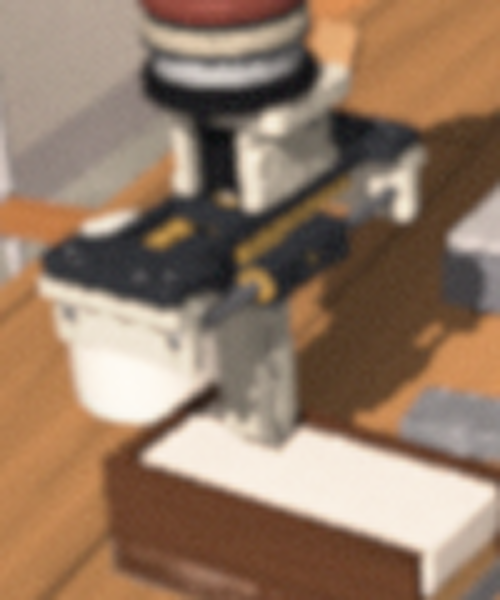

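The tips read below the lowest possible lid height with no contact, and the picture agrees that they are still about 10 mm above it. So the reported TCP lies roughly 20 mm beyond the visible tips. I'll keep feeling downward.

```bash
python3 -m pendant '[[[0,0,0.1,0,0,0],[0,0,0.2,0,0,0],[0,0,0.2,0,0,0]]]' | grep -E "pos|contact"; python3 -m pendant '[[[0,0,0.1,0,0,0],[0,0,0.1,0,0,0]]]' | grep -E "pos|contact"; python3 -m pendant '[[[0,0,0.1,0,0,0],[0,0,0.1,0,0,0]]]' | grep -E "pos|contact"
```

```text
tool_pos: [0.6375, 0.1409, 0.0443]
contact_force: [0.6, 0.1, -0.1]
tool_pos: [0.6374, 0.1409, 0.0433]
contact_force: [-0.2, -0.3, -0.1]
tool_pos: [0.6373, 0.1408, 0.0422]
contact_force: [0.1, -0.6, 0.5]
```

```bash
python3 -m pendant '[[[0,0,0.1,0,0,0],[0,0,0.1,0,0,0]]]' | grep -E "pos|contact"; python3 -m pendant '[[[0,0,0.1,0,0,0],[0,0,0.1,0,0,0]]]' | grep -E "pos|contact"; python3 -m pendant '[[[0,0,0.1,0,0,0],[0,0,0.1,0,0,0]]]' | grep -E "pos|contact"
```

```text
tool_pos: [0.6372, 0.1408, 0.0411]
contact_force: [-0.4, 0.8, -0.3]
tool_pos: [0.6372, 0.1407, 0.0399]
contact_force: [0.6, -0.0, 0.3]
tool_pos: [0.6371, 0.1406, 0.0388]
contact_force: [0.2, -0.4, -0.8]
```

```bash
python3 -m pendant '[[[0,0,0.1,0,0,0],[0,0,0.1,0,0,0]]]' | grep -E "pos|contact"
```

```text
tool_pos: [0.637, 0.1406, 0.0377]
contact_force: [0.3, 0.1, -0.3]
```

```bash
python3 -m pendant '[[[0,0,0.1,0,0,0],[0,0,0.1,0,0,0]]]' | grep -E "pos|contact"
```

```text
tool_pos: [0.6369, 0.1405, 0.0366]
contact_force: [-0.1, 0.0, 0.1]
```

```bash
python3 - <<'E'
from h import *
s=imaging.grab_frame("side");st()
a=cv2.resize(s["pixels"][150:270,170:270],None,fx=5,fy=5,interpolation=cv2.INTER_CUBIC)
cv2.imwrite("pics/c8.png",a)
E
```

```text
9.68 [0.637  0.1406 0.0366] [-1.7989e+02  9.0000e-02  8.0950e+01] [ 0.42 -0.29 -0.21] 0.0004
```

View pics/c8.png

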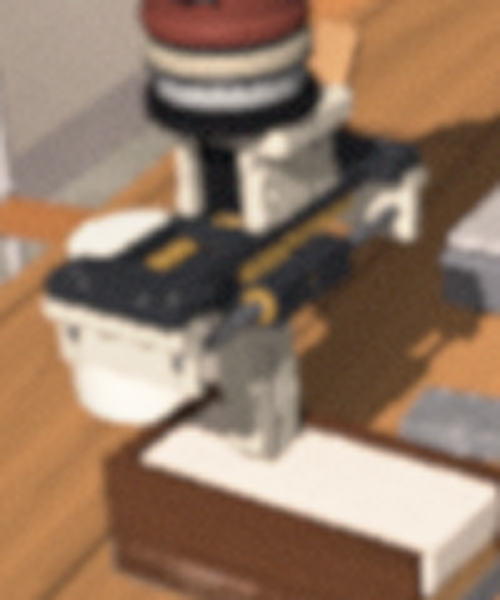

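```bash
python3 -m pendant '[[[0,0,0.1,0,0,0],[0,0,0.1,0,0,0]]]' | grep -E "pos|contact"
```

```text
tool_pos: [0.6371, 0.1406, 0.0363]
contact_force: [0.3, 0.1, 4.2]
```

```bash
python3 -m pendant '[[[0,0,0.1,0,0,0],[0,0,0.1,0,0,0]]]' | grep -E "pos|contact"
```

```text
tool_pos: [0.6371, 0.1407, 0.0363]
contact_force: [-1.8, -1.6, 5.8]
```

```bash
python3 -m pendant '[[[0,0,0.1,0,0,0],[0,0,0.1,0,0,0]]]' | grep -E "pos|contact"
```

```text
tool_pos: [0.6372, 0.1406, 0.0363]
contact_force: [-2.6, -1.2, 5.3]
```

Contact is at a reported z of 0.0363. With the lid at 0.057 by vision, the tips are about 20 mm short of the reported TCP, and 1 mm of overdrive gives about 5.5 N. I'll press to about 10 N and draw the first 12 mm.

```bash
python3 -m pendant '[[[0,0,0.18,0,0,0],[0,-0.2,0.18,0,0,0],[0,-0.4,0.18,0,0,0],[0,-0.6,0.18,0,0,0],[0,-0.8,0.18,0,0,0],[0,-1.0,0.18,0,0,0],[0,-1.2,0.18,0,0,0]]]'; python3 - <<'E'
from h import *
s=imaging.grab_frame("side");st()
a=cv2.resize(s["pixels"][200:300,170:290],None,fx=5,fy=5,interpolation=cv2.INTER_CUBIC)
cv2.imwrite("pics/c9.png",a)
E
```

```text
time: 11.3
tool_pos: [0.6288, 0.1429, 0.0363]
tool_rot: [3.135, -0.001, 1.412]
contact_force: [2.8, -1.1, 5.2]
finger_gap: 0.0004
11.35 [0.6284 0.143  0.0363] [ 1.7966e+02 -3.0000e-02  8.0910e+01] [ 1.7  -0.37  4.64] 0.0005
```

View pics/c9.png

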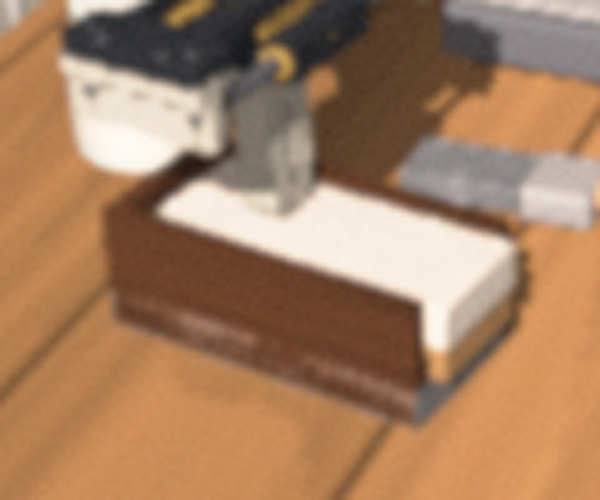

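```bash
python3 -m pendant '[[[0,-0.3,0.22,0,0,0],[0,-0.6,0.22,0,0,0],[0,-0.9,0.22,0,0,0],[0,-1.2,0.22,0,0,0],[0,-1.5,0.22,0,0,0],[0,-1.8,0.22,0,0,0],[0,-2.1,0.22,0,0,0],[0,-2.4,0.22,0,0,0]]]'
```

```text
time: 12.35
tool_pos: [0.609, 0.1475, 0.0363]
tool_rot: [3.127, -0.004, 1.411]
contact_force: [3.8, -1.7, 7.7]
finger_gap: 0.0003
```

```bash
python3 -m pendant '[[[0,-0.3,0.22,0,0,0],[0,-0.6,0.22,0,0,0],[0,-0.9,0.22,0,0,0],[0,-1.2,0.22,0,0,0],[0,-1.5,0.22,0,0,0],[0,-1.8,0.22,0,0,0]]]'; python3 - <<'E'
from h import *
s=imaging.grab_frame("side");st()
a=cv2.resize(s["pixels"][200:300,170:290],None,fx=5,fy=5,interpolation=cv2.INTER_CUBIC)
cv2.imwrite("pics/c10.png",a)
E
```

```text
time: 13.1
tool_pos: [0.5963, 0.1497, 0.0363]
tool_rot: [3.117, -0.006, 1.41]
contact_force: [4.3, -2.0, 8.0]
finger_gap: 0.0005
13.15 [0.5958 0.1498 0.0363] [178.64  -0.35  80.78] [ 3.96 -2.32  7.21] 0.0004
```

View pics/c10.png

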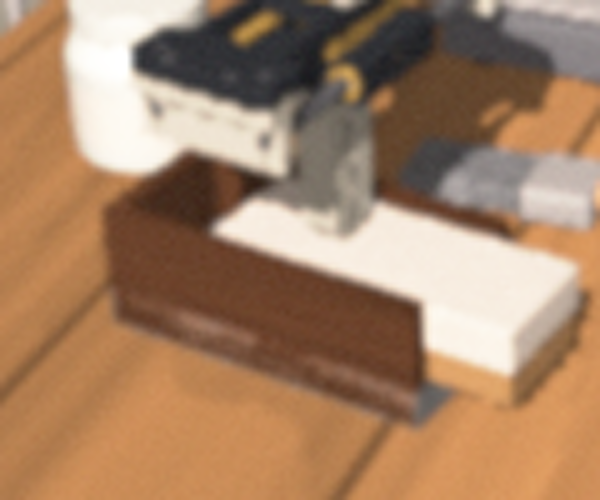

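```bash
python3 -c "
from h import *
goto([.5695,.1525,.0363],81)"
```

```text
shift cm [-0.16 -2.64 -0.06] turn deg [ 1.36 -0.35 -0.22]
```

```bash
python3 -m pendant '[[[0,-0.3,0.2,0.3,0,0],[-0.05,-0.6,0.2,0.6,-0.1,0],[-0.05,-0.9,0.2,0.9,-0.2,-0.1],[-0.1,-1.2,0.2,1.2,-0.3,-0.2],[-0.1,-1.5,0.18,1.3,-0.3,-0.2],[-0.1,-1.8,0.18,1.3,-0.3,-0.2],[-0.15,-2.1,0.18,1.3,-0.3,-0.2],[-0.15,-2.4,0.18,1.3,-0.3,-0.2]]]'; python3 - <<'E'
from h import *
s=imaging.grab_frame("side");st()
a=cv2.resize(s["pixels"][200:300,170:290],None,fx=5,fy=5,interpolation=cv2.INTER_CUBIC)
cv2.imwrite("pics/c11.png",a)
E
```

```text
time: 14.15
tool_pos: [0.5764, 0.153, 0.0363]
tool_rot: [3.132, -0.005, 1.412]
contact_force: [4.1, -0.3, 7.4]
finger_gap: 0.0008
14.2 [0.5758 0.1531 0.0363] [179.47  -0.26  80.95] [ 2.88 -0.54  7.04] 0.0005
```

View pics/c11.png

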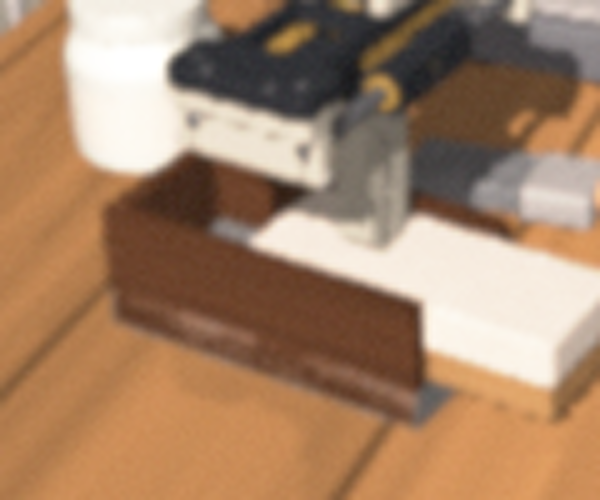

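```bash
python3 -m pendant '[[[0,-0.3,0.18,0.5,0,0],[0,-0.6,0.18,0.5,0,0],[0,-0.9,0.18,0.5,0,0],[0,-0.9,0.18,0.5,0,0]]]'; python3 -m pendant '[[[0,0,0,0,0,0],[0,0,-1,0,0,0],[0,0,-3,0,0,0],[0,0,-6,0,0,0],[0,0,-9,0,0,0],[0,0,-10,0,0,0],[0,0,-10,0,0,0]]]' 9.3
```

```text
time: 14.7
tool_pos: [0.5708, 0.154, 0.0363]
tool_rot: [3.134, -0.006, 1.412]
contact_force: [2.5, -1.3, 7.4]
finger_gap: 0.0002
time: 15.58
tool_pos: [0.57, 0.1537, 0.1369]
tool_rot: [3.133, -0.006, 1.412]
contact_force: [1.4, 0.8, -0.6]
finger_gap: 0.066
```

```bash
python3 - <<'E'
from h import *
s=imaging.grab_frame("side");t=imaging.grab_frame("top");st()
a=cv2.resize(s["pixels"][190:300,170:300],None,fx=4,fy=4,interpolation=cv2.INTER_CUBIC)
b=cv2.resize(t["pixels"][170:280,180:250],None,fx=4,fy=4,interpolation=cv2.INTER_CUBIC)
cv2.imwrite("pics/c12.png",np.hstack([a,b]))
E
```

```text
15.68 [0.5692 0.153  0.1353] [179.64  -0.27  80.89] [ 0.02 -0.16 -0.04] 0.0739
```

View pics/c12.png

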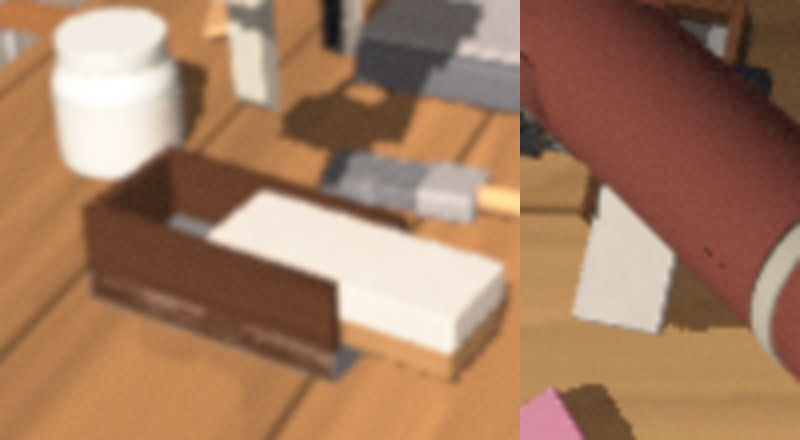

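```bash
python3 - <<'E'
from h import *
s=imaging.grab_frame("side");t=imaging.grab_frame("top")
def tri(a,b):
    o1,d1=ray(t,*a);o2,d2=ray(s,*b)
    k=np.linalg.lstsq(np.stack([d1,-d2],1),o2-o1,rcond=None)[0];p,q=o1+k[0]*d1,o2+k[1]*d2
    return (p+q)/2,np.linalg.norm(p-q)
A=tri((193.25,249.25),(283.75,271.25));B=tri((215,253.25),(295.75,256.25));print(A,B)
m=(A[0]+B[0])/2;d=A[0]-B[0];print("mid",m,"yaw",np.degrees(np.arctan2(-d[0],d[1])))
# far lid corners from side at z .0573
print("far",onz(s,170+208/4,190+237/4,.0573),onz(s,170+262/4,190+192/4,.0573))
print("near side-only",onz(s,283.75,271.25,.0573),onz(s,295.75,256.25,.0573))
E
```

```text
(array([0.46621889, 0.20210975, 0.05708342]), np.float64(0.0023328711579556423)) (array([0.45771722, 0.14197597, 0.05761646]), np.float64(0.0005006310291548764))
mid [0.46196806 0.17204286 0.05734994] yaw -8.047104891434508
far [0.62447902 0.169358   0.0573    ] [0.61603244 0.11535307 0.0573    ]
near side-only [0.46491971 0.20235065 0.0573    ] [0.45811227 0.14153902 0.0573    ]
```

```bash
python3 -c "
from h import *
goto([.515,.1615,.10],80.5);goto([.515,.1615,.06],80.5)"
```

```text
shift cm [-0.04 -5.5   3.47] turn deg [ 0.32 -0.27  0.39]
shift cm [-0.06 -5.52  7.47] turn deg [ 0.32 -0.27  0.39]
```

```bash
python3 -m pendant '[[[0,-2,0,0.3,-0.3,0.4],[0,-4,0,0.3,-0.3,0.4],[0,-5.5,1,0.3,-0.3,0.4],[0,-5.5,3,0.3,-0.3,0.4],[0,-5.5,5,0.3,-0.3,0.4],[0,-5.5,7,0.3,-0.3,0.4],[0,-5.5,7.5,0.3,-0.3,0.4],[0,-5.5,7.5,0.3,-0.3,0.4]]]' 9.3;  python3 - <<'E'
from h import *
s=imaging.grab_frame("side");t=imaging.grab_frame("top");st();goto([.515,.1615,.04],80.5);goto([.515,.1615,.004],80.5)
a=cv2.resize(s["pixels"][170:300,170:310],None,fx=4,fy=4,interpolation=cv2.INTER_CUBIC)
b=cv2.resize(t["pixels"][170:300,190:250],None,fx=4,fy=4,interpolation=cv2.INTER_CUBIC)
cv2.imwrite("pics/c13.png",np.hstack([a,b]))
E
```

```text
time: 16.77
tool_pos: [0.5151, 0.1622, 0.0594]
tool_rot: [-3.141, 0.001, 1.405]
contact_force: [-0.6, -0.5, 0.2]
finger_gap: 0.0932
16.88 [0.5157 0.1624 0.0602] [ 1.7993e+02 -1.0000e-02  8.0490e+01] [ 0.4  -0.95 -0.08] 0.093
shift cm [-0.1  -0.05  2.02] turn deg [ 0.07 -0.01 -0.01]
shift cm [-0.1  -0.06  5.62] turn deg [ 0.07 -0.01 -0.01]
```

View pics/c13.png

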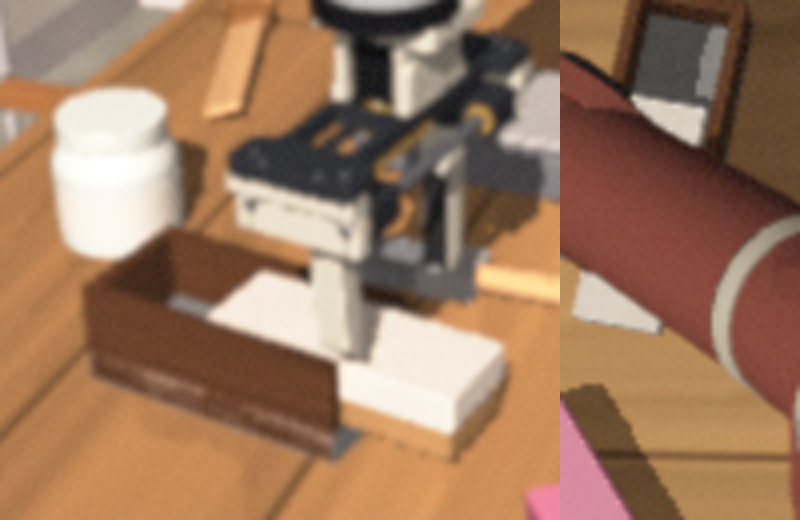

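```bash
python3 -m pendant '[[[-0.1,0.2,0.8,0,0,0],[-0.1,0.2,1.4,0,0,0],[-0.1,0.2,2,0,0,0],[-0.1,0.2,2.3,0,0,0],[-0.1,0.2,2.6,0,0,0],[-0.1,0.2,2.6,0,0,0]]]';  python3 - <<'E'
from h import *
s=imaging.grab_frame("side");st();goto([.517,.161,.004],80.5)
a=cv2.resize(s["pixels"][190:300,200:310],None,fx=5,fy=5,interpolation=cv2.INTER_CUBIC)
cv2.imwrite("pics/c14.png",a)
E
```

```text
time: 17.62
tool_pos: [0.5174, 0.1611, 0.034]
tool_rot: [3.141, -0.0, 1.405]
contact_force: [-0.7, 0.6, -0.0]
finger_gap: 0.0929
17.68 [0.5175 0.1612 0.0342] [ 1.7993e+02 -1.0000e-02  8.0500e+01] [0.32 0.09 0.27] 0.0932
shift cm [-0.02 -0.05  3.02] turn deg [ 0.07 -0.01 -0.  ]
```

View pics/c14.png

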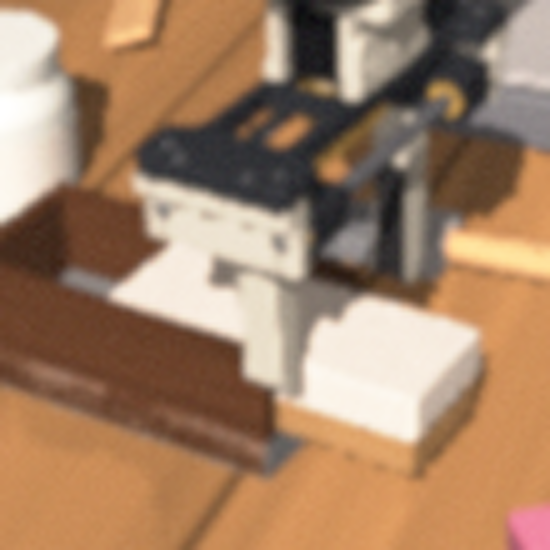

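```bash
python3 - <<'E'
from h import *
s=imaging.grab_frame("side")
T=np.array([.5175,.1612,.0]);ex=np.array([.986,-.165,0]);ey=np.array([.165,.986,0])
for dx in(.0075,-.0075):
  for dy in (.0465,.064):
    for z in (.055,): print(dx,dy,(proj(s,T+ex*dx+ey*dy+[0,0,z])-[200,190])*5)
# wall end plane from image corners: outer near corner bottom at crop (262,470), top of wall end edge ~ (275,...)
C=onz(s,200+262/5,190+470/5,0);print(C,"bay s",C@ex,"tool s",T@ex)
for d in(0.42,):
  pass
E
```

```text
0.0075 0.0465 [266.04705739 384.16259357]
0.0075 0.064 [243.69697876 405.70452505]
-0.0075 0.0465 [296.04540528 394.14839469]
-0.0075 0.064 [273.99038352 416.00565745]
[0.54083998 0.19612917 0.        ] bay s 0.5009069087524891 tool s 0.4836569999999999
```

```bash
python3 -m pendant '[[[0,0,0.6,0,0,0],[0,0,1.2,0,0,0],[0,0,1.8,0,0,0],[0,0,2.4,0,0,0],[0,0,2.8,0,0,0],[0,0,3,0,0,0],[0,0,3,0,0,0]]]'
```

```text
time: 18.6
tool_pos: [0.5176, 0.1612, 0.0042]
tool_rot: [3.14, -0.0, 1.405]
contact_force: [0.9, -0.5, 0.1]
finger_gap: 0.0927
```

```bash
 python3 - <<'E'
from h import *
s=imaging.grab_frame("side");st()
a=cv2.resize(s["pixels"][190:300,200:310],None,fx=5,fy=5,interpolation=cv2.INTER_CUBIC)
cv2.imwrite("pics/c15.png",a)
E
```

```text
18.65 [0.5177 0.1613 0.0044] [ 1.7991e+02 -3.0000e-02  8.0500e+01] [-0.02 -0.52 -0.31] 0.0929
```

View pics/c15.png

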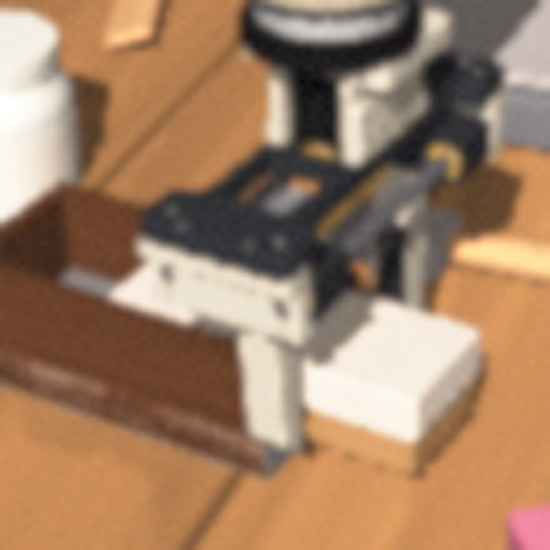

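```bash
python3 -m pendant '[[[0,0,0,0,0,0],[0,0,0,0,0,0],[0,0,0,0,0,0],[0,0,0,0,0,0],[0,0,0,0,0,0],[0,0,0,0,0,0],[0,0,0,0,0,0]]]' 4.5 22; python3 -m pendant '[[[0,0,0,0,0,0],[0,0,0,0,0,0]]]'
```

```text
time: 19.52
tool_pos: [0.5177, 0.1616, 0.0045]
tool_rot: [3.14, -0.001, 1.405]
contact_force: [-0.1, 1.8, 0.6]
finger_gap: 0.0598
time: 19.77
tool_pos: [0.5177, 0.1616, 0.0045]
tool_rot: [3.14, -0.001, 1.405]
contact_force: [-0.2, -0.3, 0.8]
finger_gap: 0.0599
```

```bash
python3 -m pendant '[[[0,0,-0.2,0,0,0],[0,0,-0.5,0,0,0],[0,0,-0.9,0,0,0],[0,0,-1.3,0,0,0],[0,0,-1.7,0,0,0],[0,0,-2,0,0,0],[0,0,-2,0,0,0]]]';  python3 - <<'E'
from h import *
s=imaging.grab_frame("side");st()
a=cv2.resize(s["pixels"][170:290,190:310],None,fx=5,fy=5,interpolation=cv2.INTER_CUBIC)
cv2.imwrite("pics/c16.png",a)
E
```

```text
time: 20.65
tool_pos: [0.5178, 0.1617, 0.0247]
tool_rot: [3.14, -0.001, 1.405]
contact_force: [-0.9, -0.3, -2.9]
finger_gap: 0.0599
20.7 [0.5177 0.1616 0.0246] [ 1.799e+02 -6.000e-02  8.051e+01] [ 0.18 -0.84 -2.11] 0.0599
```

View pics/c16.png

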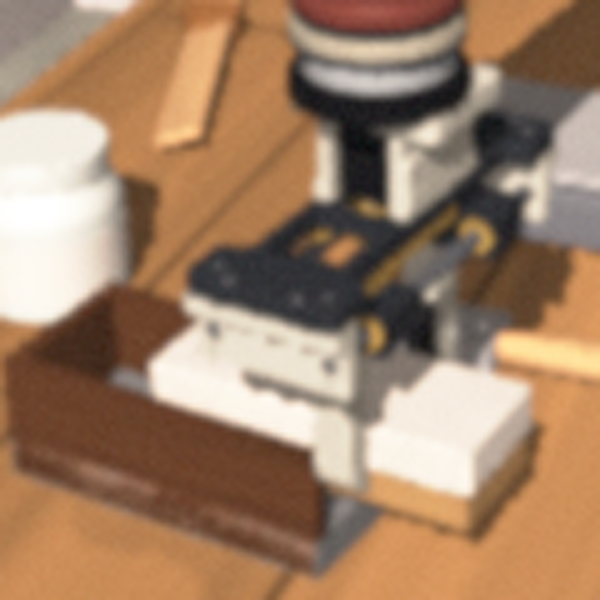

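```bash
python3 -m pendant '[[[0,0,-0.8,0,0,0],[0,0,-1.8,0,0,0],[0,0,-3,0,0,0],[0,0,-4.2,0,0,0],[0,0,-5.4,0,0,0],[0,0,-6.6,0,0,0],[0,0,-7.8,0,0,0],[0,0,-8.7,0,0,0],[0,0,-9.2,0,0,0],[0,0,-9.5,0,0,0],[0,0,-9.5,0,0,0]]]';  python3 - <<'E'
from h import *
s=imaging.grab_frame("side");st()
a=cv2.resize(s["pixels"][130:290,180:320],None,fx=4,fy=4,interpolation=cv2.INTER_CUBIC)
cv2.imwrite("pics/c17.png",a[:600])
E
```

```text
time: 22.08
tool_pos: [0.5174, 0.1615, 0.1195]
tool_rot: [3.14, -0.001, 1.405]
contact_force: [-0.0, 1.1, -2.8]
finger_gap: 0.0597
22.12 [0.5173 0.1614 0.1193] [ 1.7993e+02 -4.0000e-02  8.0510e+01] [ 0.97 -0.07 -2.7 ] 0.0602
```

View pics/c17.png

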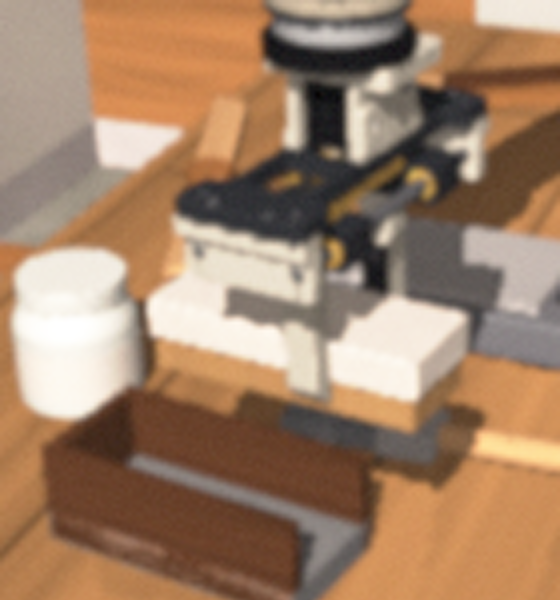

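```bash
python3 -c "
from h import *
goto([.547,-.1788,.119],87.25)"
```

```text
shift cm [-3.307e+01  8.540e+00  2.000e-02] turn deg [ 0.07 -0.04 -6.74]
```

```bash
python3 -m pendant '[[[-1,0.2,0,0,0,0],[-3,0.7,0,0,0,-0.5],[-6,1.5,0,0,0,-1],[-9,2.3,0,0,0,-2],[-12,3.1,0,0,0,-2.5],[-15,3.9,0,0,0,-3],[-18,4.6,0,0,0,-4],[-21,5.4,0,0,0,-4.5],[-24,6.2,0,0,0,-5],[-27,7,0,0,0,-5.5],[-30,7.7,0,0,0,-6],[-32,8.3,0,0,0,-6.5],[-33,8.5,0,0,0,-6.7],[-33.1,8.5,0,0,0,-6.7],[-33.1,8.5,0,0,0,-6.7]]]';  python3 - <<'E'
from h import *
s=imaging.grab_frame("side");t=imaging.grab_frame("top");st();goto([.547,-.1788,.045],87.25)
a=cv2.resize(s["pixels"][110:240,230:360],None,fx=4,fy=4,interpolation=cv2.INTER_CUBIC)
b=cv2.resize(t["pixels"][150:280,300:370],None,fx=4,fy=4,interpolation=cv2.INTER_CUBIC)
cv2.imwrite("pics/c18.png",np.hstack([a,b]))
E
```

```text
time: 24.0
tool_pos: [0.5464, -0.1778, 0.1192]
tool_rot: [3.14, -0.001, 1.524]
contact_force: [-0.2, -0.3, -2.6]
finger_gap: 0.0601
24.1 [ 0.5466 -0.1777  0.1193] [ 1.7992e+02 -7.0000e-02  8.7330e+01] [ 0.12  0.28 -2.82] 0.0599
shift cm [-0.12  0.03  7.43] turn deg [ 0.08 -0.07  0.08]
```

View pics/c18.png

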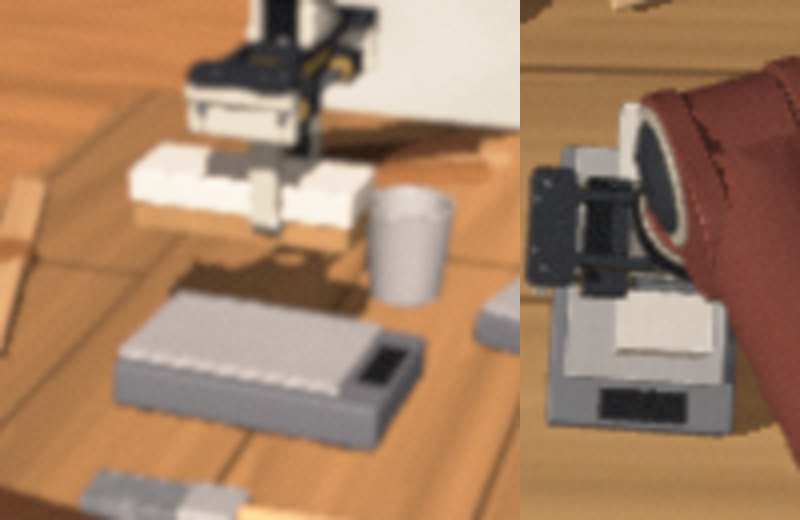

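```bash
python3 -m pendant '[[[0,0,1,0,0,0],[-0.1,0,2.5,0,0,0],[-0.1,0,4,0,0,0],[-0.1,0,5.5,0,0,0],[-0.1,0,6.5,0,0,0],[-0.1,0,7.2,0,0,0],[-0.1,0,7.5,0,0,0],[-0.1,0,7.5,0,0,0]]]';  python3 - <<'E'
from h import *
s=imaging.grab_frame("side");t=imaging.grab_frame("top");st()
a=cv2.resize(s["pixels"][140:240,240:350],None,fx=4,fy=4,interpolation=cv2.INTER_CUBIC)
b=cv2.resize(t["pixels"][160:260,300:380],None,fx=4,fy=4,interpolation=cv2.INTER_CUBIC)
cv2.imwrite("pics/c19.png",np.hstack([a,b]))
E
```

```text
time: 25.1
tool_pos: [0.5469, -0.1786, 0.0445]
tool_rot: [3.14, -0.001, 1.524]
contact_force: [-0.3, 0.8, -3.1]
finger_gap: 0.0598
25.2 [ 0.5471 -0.1786  0.0448] [ 1.7987e+02 -5.0000e-02  8.7330e+01] [ 0.4   0.36 -2.89] 0.0597
```

View pics/c19.png

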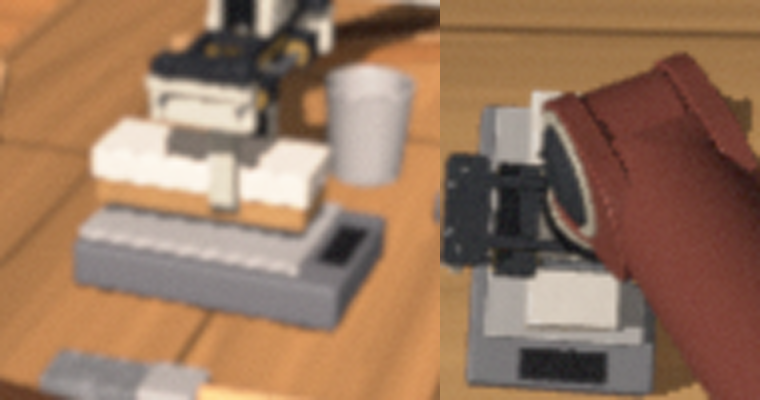

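```bash
python3 - <<'E'
from h import *
s=imaging.grab_frame("side");t=imaging.grab_frame("top")
def tri(a,b):
    o1,d1=ray(t,*a);o2,d2=ray(s,*b)
    k=np.linalg.lstsq(np.stack([d1,-d2],1),o2-o1,rcond=None)[0];p,q=o1+k[0]*d1,o2+k[1]*d2
    return np.round((p+q)/2,4),np.linalg.norm(p-q)
print(tri((321.75,241.25),(240+312/4,140+183/4)),tri((344,242.5),(240+328/4,140+148/4)))
for z in(.094,.098):print(onz(t,321.75,241.25,z),onz(t,344,242.5,z))
print("base near y+ corner if z=.061",onz(s,240+306/4,140+230/4,.061))
E
```

```text
(array([ 0.4891, -0.1483,  0.0976]), np.float64(0.004145761287800604)) (array([ 0.4899, -0.2072,  0.0989]), np.float64(0.0022174418773284253))
[ 0.49168506 -0.14824379  0.094     ] [ 0.48950617 -0.2080713   0.094     ]
[ 0.49114069 -0.14786657  0.098     ] [ 0.48896851 -0.20751006  0.098     ]
base near y+ corner if z=.061 [ 0.49004479 -0.14852594  0.061     ]
```

```bash
python3 -m pendant '[[[0,0.1,0.3,0,0,0],[0,0.1,0.6,0,0,0],[0,0.1,0.9,0,0,0],[0,0.1,1.1,0,0,0],[0,0.1,1.2,0,0,0],[0,0.1,1.2,0,0,0]]]' | grep -E "pos|contact";python3 -m pendant '[[[0,0,0.1,0,0,0],[0,0,0.1,0,0,0]]]' | grep -E "pos|contact"
```

```text
tool_pos: [0.548, -0.1787, 0.0327]
contact_force: [-0.5, 0.3, -3.9]
tool_pos: [0.548, -0.1787, 0.0317]
contact_force: [0.2, 1.1, -1.9]
```

```bash
python3 -m pendant '[[[0,0,0.1,0,0,0],[0,0,0.1,0,0,0]]]' | grep -E "pos|contact"
```

```text
tool_pos: [0.5479, -0.1787, 0.0306]
contact_force: [0.7, 1.0, -1.9]
```

```bash
python3 -m pendant '[[[0,0,0.1,0,0,0],[0,0,0.1,0,0,0]]]' | grep -E "pos|contact"
```

```text
tool_pos: [0.548, -0.1787, 0.0296]
contact_force: [-0.9, -0.2, -1.8]
```

```bash
python3 -m pendant '[[[0,0,0.1,0,0,0],[0,0,0.1,0,0,0]]]' | grep -E "pos|contact"
```

```text
tool_pos: [0.5481, -0.1787, 0.0294]
contact_force: [-1.5, -0.5, 3.8]
```

Contact came at a reported z of 0.0295, as predicted. Releasing now.

```bash
python3 -m pendant '[[[0,0,0,0,0,0],[0,0,0,0,0,0]]]' | grep -E "pos|contact"; python3 -m pendant '[[[0,0,0,0,0,0],[0,0,0,0,0,0],[0,0,0,0,0,0],[0,0,0,0,0,0],[0,0,0,0,0,0]]]' 9; python3 - <<'E'
from h import *
s=imaging.grab_frame("side");st()
a=cv2.resize(s["pixels"][140:240,240:350],None,fx=5,fy=5,interpolation=cv2.INTER_CUBIC)
cv2.imwrite("pics/c20.png",a)
E
```

```text
tool_pos: [0.5482, -0.1787, 0.0295]
contact_force: [-0.8, 0.2, 0.9]
time: 27.92
tool_pos: [0.5482, -0.1787, 0.0294]
tool_rot: [3.139, -0.0, 1.524]
contact_force: [-0.1, -0.8, -0.4]
finger_gap: 0.0897
27.98 [ 0.5482 -0.1787  0.0295] [ 1.7985e+02 -2.0000e-02  8.7330e+01] [ 0.75  0.08 -0.27] 0.0899
```

View pics/c20.png

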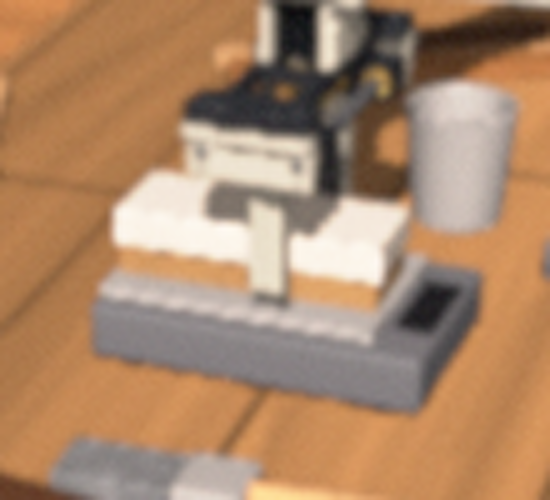

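```bash
python3 -m pendant '[[[0,0,-0.5,0,0,0],[0,0,-1.5,0,0,0],[0,0,-3,0,0,0],[0,0,-5,0,0,0],[0,0,-8,0,0,0],[0,0,-12,0,0,0],[0,0,-16,0,0,0],[5,0,-16,0,0,0],[10,0,-16,0,0,0],[15,0,-16,0,0,0],[20,0,-16,0,0,0],[25,0,-16,0,0,0],[25,0,-16,0,0,0],[25,0,-16,0,0,0]]]'; python3 - <<'E'
from h import *
s=imaging.grab_frame("side");t=imaging.grab_frame("top");st()
cv2.imwrite("pics/t21.png",t["pixels"]);cv2.imwrite("pics/s21.png",s["pixels"])
h=cv2.cvtColor(t["pixels"],cv2.COLOR_BGR2HSV)
a=cv2.resize(t["pixels"][170:270,295:375],None,fx=4,fy=4,interpolation=cv2.INTER_CUBIC)
b=cv2.resize(s["pixels"][140:240,240:350],None,fx=4,fy=4,interpolation=cv2.INTER_CUBIC)
cv2.imwrite("pics/c21.png",np.hstack([a,b]))
m=((h[...,2]>185)&(h[...,1]<60)).astype(np.uint8)*255
k=np.zeros_like(m);k[170:262,300:365]=m[170:262,300:365]
c,_=cv2.findContours(k,cv2.RETR_EXTERNAL,cv2.CHAIN_APPROX_NONE);c=max(c,key=cv2.contourArea);print(cv2.contourArea(c),rect(t,c,.082))
E
```

```text
time: 29.72
tool_pos: [0.5596, 0.0704, 0.1903]
tool_rot: [3.138, 0.001, 1.524]
contact_force: [0.4, -0.8, -0.7]
finger_gap: 0.0902
29.82 [0.5597 0.069  0.1898] [1.7984e+02 5.0000e-02 8.7170e+01] [-0.03 -1.03 -0.27] 0.0902
711.5 (array([ 541.6, -177.5]), array([94.4, 60.5]), np.float32(0.09987513))
```

View pics/t21.png

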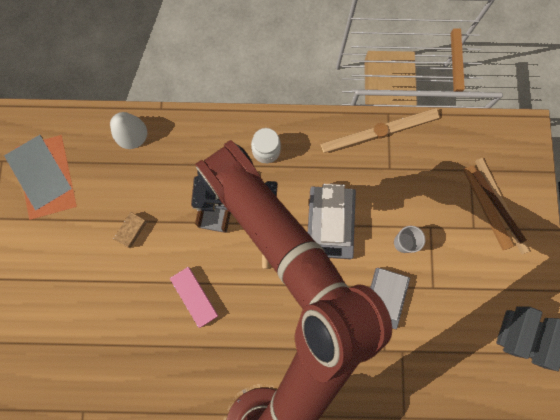

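View pics/c21.png

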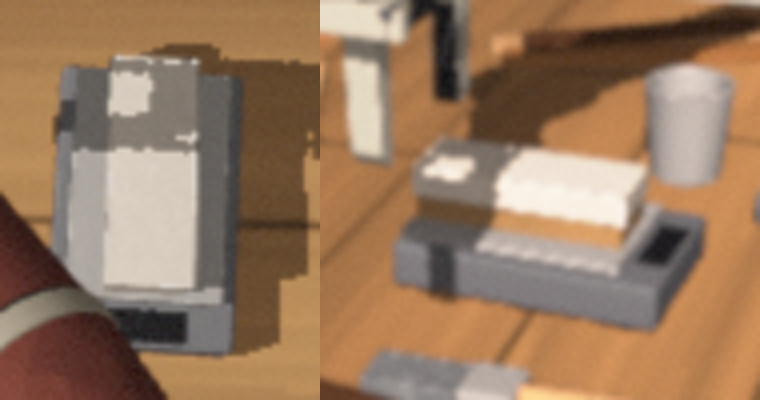

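```bash
python3 - <<'E'
from h import *
t=imaging.grab_frame("top");s=imaging.grab_frame("side")
P=np.array([onz(t,295+x/4-.4,170+y/4-.4,.082)[:2] for x,y in((104,287),(195,291),(112,57),(200,61))])
print(P.round(4),"centre",P.mean(0),"len",np.linalg.norm((P[2]+P[3]-P[0]-P[1])/2),"yaw",np.degrees(np.arctan2(*((P[2]+P[3]-P[0]-P[1])[::-1]))))
c=P.mean(0)-[.5717,-.180];print("offset mm",c*1000)
for n,z in(("plat near",.045),):print([onz(t,295+x/4-.4,170+y/4-.4,z)[:2].round(4) for x,y in((70,302),(222,302))])
E
```

```text
[[ 0.493  -0.1463]
 [ 0.4915 -0.208 ]
 [ 0.654  -0.1515]
 [ 0.6524 -0.2126]] centre [ 0.57272821 -0.17959566] len 0.16105701802506514 yaw -1.7587731929824835
offset mm [1.0282095  0.40433696]
[array([ 0.487, -0.126]), array([ 0.4891, -0.2319])]
```

```bash
python3 -c "
from cell import close_job
print(close_job())"
```

```text
the job is handed in; nothing more can be done
None
```

The fitbox is on the bench scale, flat and let go. I handed the job in at about 30 s with the gripper open and clear of everything.

- **Drawing:** I found the lid by touch, about 37 mm above the box's origin. Pressing with about 5–8 N (as read between moves), I drew the box about 67 mm out of the bay, where a third is 53 mm.
- **Lift and placing:** I gripped it by its long sides at 22 N and it lifted level. I lowered it in 1 mm steps until it touched the platform, then opened the fingers.
- **Final check (top view):** the box is about 1 mm from the middle of the platform and about 1° off its axis. That is within the 2 mm camera calibration.
- **Bystanders:** the jar, tin and sanding block are where they started in the pictures. The brush was partly hidden by the arm in the last top view, but it looked unmoved from the side.

**Disagreement:** the fingertips ended about 20 mm short of the reported TCP. Touch and the pictures agreed on this, and I allowed for it at every height. The side camera's own measurement of the platform was also a few mm off the top camera's. I used the top view, where the measured size matched the size given.

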